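Load the hub stand, flip its kickstand and hold it upright

TASK

Set the bicycle hub into the two notches at the top of the leaning blue hub stand and let go of it; then push the stand's yellow kickstand down past its centre so that it snaps fully down; then take the stand by its orange side grip, bring it upright with the hub still in its notches, and finish while holding it there, since it tips back if let go. Do not drop the hub, and leave the bottle, the jar and the screwdriver where they are.

Things in the scene. Friction and masses are not known exactly. Their poses are not given: they have to be found in the camera images.
- hub: loose aluminium bicycle hub, 0.28 kg. Origin at its centre, y along the axle, free to turn about y. Shell 32 mm dia between two flanges (54 mm dia, 4 mm thick, at y = -30, +30 mm); dark cones 18 mm dia out to y = -40, +40; axle 10 mm dia out to y = -65, +65. Starts on its flanges in the dark tray, axle level, origin 31 mm above the bench.
- tray: fixed dark silicone parts tray on the bench, 160 x 180 mm, floor 4 mm and rim 8 mm high, with two grey ribs (10 mm high above the bench) along its y axis that keep the hub from rolling. Origin under its centre; the hub's axle lies along its y axis.
- stand_base: fixed base of the hub stand: dark steel plate 170 x 130 x 8 mm with a rubber-topped rear stop (+x). Origin at bench height below the tipping axis, z up; y parallel to the tipping axis, which runs 35 mm above the bench; x points the way the stand leans.
- stand (a joint): angle (rad) of the blue frame about its tipping axis: 0 upright, positive leaning to the base's +x. Starts at 0.30 on the rear stop; goes to -0.04, where the lowered kickstand's foot meets the bench. Back-heavy: falls back to the stop at any angle unless held; raising it by the grip takes about 4 to 9 N at first, 1 to 4 N near upright.
- cradle (a point): where the hub's centre belongs, between the notches, 200 mm up the frame from the tipping axis; axes of the frame: y along the axle, z up the uprights (tilts with it). Notches: 90 degree Vs, 10 mm thick, at y = -50, +50 mm, mouth 38 mm wide, rims 16 mm above the seated axle's centre. Uprights' inner faces 90 mm apart: 5 mm play each side of the cones. Crossbar (18 mm dia) 95 mm below.
- kickstand (a joint): angle (rad) of the yellow kickstand in the frame's plane: 0 stowed, leg level along the frame's +y; 1.57 fully down along the uprights. Over-centre spring: drives it to 0 below about 0.5, to 1.57 above 0.75. 2 to 5 N down on the push point moves it, fading towards the centre. Pivot 72 mm to +y and 105 mm up the frame from the tipping axis.
- kick_push (a point): point on the centre line of the kickstand's leg (a round bar of 14 mm diameter) 70 mm from its pivot. Beyond it the leg runs straight for another 25 mm, then bends forward (-x) to a black foot.
- grip: orange round side grip, a sleeve 20 mm dia, 105 mm long, turning freely on a rod of the frame parallel to the tipping axis (its y). Origin at its middle, 135 mm up the frame from the tipping axis, 110 mm to the base's -y side of the frame's middle. Only the bench is below it.
- oil: bystander: green oil bottle, 44 mm in diameter, 130 mm tall. Origin under its centre.
- jar: bystander: amber grease jar with a black cap, 56 mm in diameter, 60 mm tall. Origin under its centre.
- screwdriver: bystander: screwdriver lying on the bench, about 200 mm long. Origin under its middle, along its x axis.

How it is judged (in metres and radians):
On the way, in this order (a step that is already met when the one before it is completed fails the run):
1. the hub lies in both notches, let go, with the kickstand not yet down (distance between hub and cradle below 0.009 m and angle between the y axis of hub and the y axis of cradle, either way round below 0.06 rad and contact force between the fingers and hub below 0.1 N and value of joint kickstand below 0.6 rad), for 0.2 s.
2. the kickstand is fully down (value of joint kickstand above 1.45 rad), for 0.2 s.
At the end, for the whole second after the job is handed in: For the last second the fingers hold the orange grip (over 0.5 N), the stand is upright within 0.07 rad (4 degrees), the kickstand is fully down (over 1.45 rad), and the hub lies still in both notches (centre within 9 mm of the cradle point, axle within 0.06 rad) without the robot touching it (value of joint stand below 0.07 rad and value of joint kickstand above 1.45 rad and contact force between the fingers and grip above 0.5 N and contact force between each of the arm, the fingers and hub below 0.1 N and distance between hub and cradle below 0.009 m and angle between the y axis of hub and the y axis of cradle, either way round below 0.06 rad and linear speed of hub below 0.05 m/s); the arm keeps its last pose, push and grip.
It fails at once if the hub is dropped (it moves faster than 0.6 m/s without being held) (contact force between the fingers and hub below 0.1 N and linear speed of hub above 0.6 m/s).
It fails at once if the bottle, the jar or the screwdriver is moved by more than 20 mm (distance of any of oil, jar, screwdriver from where it was at the start of the episode above 0.02 m).
It also fails if it takes over 58 s, if anything falls off the work surface, if the arm or the gripper's body presses on something with over 40 N, if the wrist force passes 120 N, or if a joint passes its speed limit or range.

ROBOT

A 7-joint arm with a two-finger parallel gripper is mounted at the origin on the work surface. World frame = base frame: x ahead of the robot, y to its left, z up, the work surface at z = 0. Lengths are in mm, angles in degrees, forces in N, time in s.
With the tool pointing down it reaches from about 400 to 900 mm from the base axis. Payload 5.6 kg.
Tool frame: the origin (TCP) lies midway between the tips of the shut fingers; the grasp point (between the pads) lies 19 mm behind it; z points along the fingers, y is the line along which they close (so a half turn about z gives the same grasp; the last joint's range is limited). The gripper opens to 92 mm and grips with 3 to 60 N. Pads are 20 mm wide; open, the fingers measure 128 mm over their backs; the gripper's body (75 mm by 189 mm) begins 69 mm behind the grasp point.
Start: joints at [-75.172, 26.786, -0.665, 91.828, 0.344, 61.387, -3.226], TCP at [193.247, 620.616, 214.592] pointing down, gripper open.
Joint ranges: [-144.91, 144.91], [-17.63, 115.5], [-89.93, 88.59], [15.96, 139.68], [-74.01, 254.01], [8.47, 105.57], [-167.45, 167.45]. Speed limits (degrees/s): [147.25, 147.25, 180, 180, 180, 180, 180].

INTERFACE

Orientations are given as [roll, pitch, yaw] about the fixed x, y, z axes, in that order (R = Rz(yaw) Ry(pitch) Rx(roll)).
In Python, from workcell import bot, imaging, read_state gives the robot as it stands (bot), with the cameras (imaging) and the readings as plain functions.
- The arm moves only by the shell command python3 nudge.py 'ROWS'. ROWS is a JSON list of rows, 1 to 12 of them, each of 5 numbers: the finger opening in mm, then dx, dy, dz in mm, then a turn about the tool's z in degrees; each row is the pose to reach, as a shift and turn from the pose commanded when the command began, along the tool's axes at that moment; what a row does not reach only later rows make up. A row lasts 1/12 s, in which the tool goes at most 41.7 mm and 7.16 degrees, less where a joint would pass 70% of its speed; a pose out of reach is approached as far as the arm can. The fingers move at their own pace and stop on an object; the grip force is fixed at half the most. Time passes only in rows, so rows that do not move let the fingers close. It prints the time, the measured TCP pose, the force, the opening and the grip force at its end.
- read_state(): the state, without advancing time (a new reading comes with each control period).
- imaging.grab_frame(name): name is "side" or "top" or "wrist"; returns a dict with "color" (480x640x3 uint8, red, green, blue), "fx", "fy", "cx", "cy" (pixels), "k1" (the pictures are not rectified: a ray, as slopes to the right and down, at radius r is drawn at 1 + k1 r^2 times it, then the intrinsics apply), "eye" and "orientation" of the camera in the world. Camera axes: x right, y down, z forward; pixel columns grow to the right and rows downward; lengths in mm; the calibration is good to about 2 mm. A picture is of the moment at which its call begins. There is no depth.
- bot.close_job(): hands the job in; it is judged then, once.
The state is a dict: "time_s": time; "qpos": joint angles; "joint_vel": joint speeds; "joint_torque": joint torques, N m; "tool_pos": TCP position; "eef_rot": TCP orientation; "wrist_force": force on the tool from outside, world axes, zero at the start; "torque": the same for the moment, N m; "width": finger opening in mm; "grasp_force": force on a finger pad.
Only numpy, scipy, OpenCV 4.12 (cv2) and the standard library are available. Lean on these libraries where they do the work, as an engineer would, in place of code of your own. Each camera call takes 0.05 s, during which the arm holds its last target. There are 200 camera calls.

## Working session

There is one attempt and no reset: what is moved stays moved. The work goes in short steps, Python scripts to look and compute and a shell command to move; the robot and the scene stay as the last step left them, time stands still between calls to the robot, and variables do not carry over. Pictures are saved under pics/ and viewed, at most 10 in all, crops included, and the job is handed in when it is done.

```bash
ls; mkdir -p pics; python3 - <<'E'
from workcell import bot, imaging, read_state
import cv2
s=read_state();print({k:s[k] for k in('time_s','tool_pos','eef_rot','width','wrist_force')})
for n in("side","top"):
    f=imaging.grab_frame(n);print(n,{k:f[k] for k in f if k!='color'})
    cv2.imwrite(f'pics/{n}0.png',f['color'][:,:,::-1])
E
```

```text
nudge.py
pics
workcell.py
{'time_s': 0.0, 'tool_pos': array([193.09812717, 620.05501433, 213.65734123]), 'eef_rot': array([-1.79901085e+02,  7.11581175e-03,  1.62706280e+02]), 'width': 92.20539107519816, 'wrist_force': array([-0.45491397, -0.80625679,  0.49525391])}
side {'fx': 442.6946086600864, 'fy': 442.6946086600864, 'cx': 319.4295422932415, 'cy': 241.16461394348872, 'k1': -0.05486603629783861, 'eye': array([   1.92357923, -714.09980522,  724.11626946]), 'orientation': array([-121.14231667,    1.17098649,  -40.68681438])}
top {'fx': 511.51498714302943, 'fy': 511.51498714302943, 'cx': 307.6625637356688, 'cy': 243.510218680178, 'k1': -0.025367190147896776, 'eye': array([ 337.85735182,   22.93862564, 1342.32170668]), 'orientation': array([-167.347895  ,    0.30317045,  -94.66999227])}
```

View pics/side0.png

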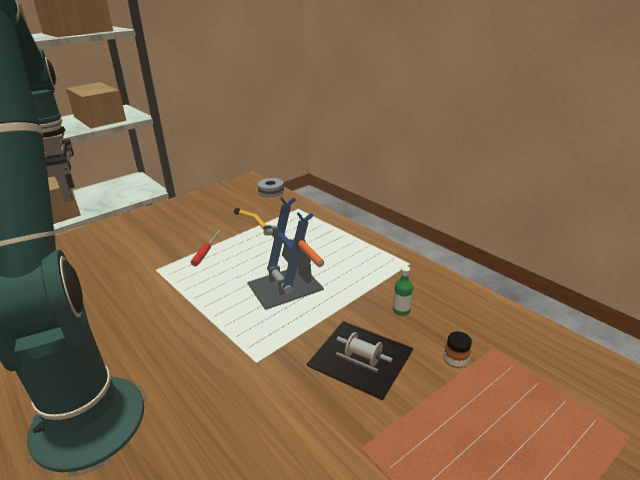

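View pics/top0.png

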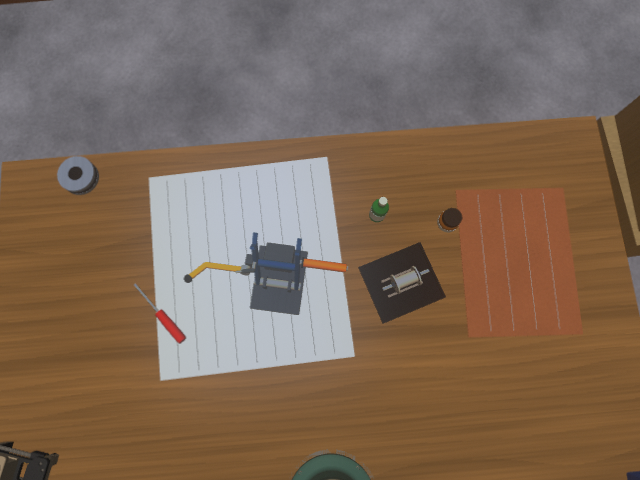

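The side picture shows the stand near (290,250) leaning right and back, and the hub in the tray at (362,348). In the top view, the hub is at (406,280), the grip runs from (303,263) to (347,268), and the kickstand's foot is at (188,278). Next I'll enlarge both views.

```bash
cat > h.py <<'E'
import numpy as np, cv2
from scipy.spatial.transform import Rotation as R
from scipy.optimize import least_squares
from workcell import bot, imaging, read_state
def rot(e): return R.from_euler('xyz',e,degrees=True)
def proj(f,P):
    c=rot(f['orientation']).inv().apply(np.atleast_2d(P)-f['eye']); s=c[:,:2]/c[:,2:]
    s=s*(1+f['k1']*(s**2).sum(1,keepdims=True))
    return s*[f['fx'],f['fy']]+[f['cx'],f['cy']]
def onplane(f,uv,z):
    K=np.array([[f['fx'],0,f['cx']],[0,f['fy'],f['cy']],[0,0,1.]])
    s=cv2.undistortPoints(np.array([[uv]],float),K,np.array([f['k1'],0,0,0.]))[0,0]
    d=rot(f['orientation']).apply([*s,1]); return f['eye']+d*(z-f['eye'][2])/d[2]
def tri(f,a,g,b):
    return least_squares(lambda P:np.r_[proj(f,P)[0]-a,proj(g,P)[0]-b],[400,0,100]).x
def crop(f,x0,y0,x1,y1,s,name):
    cv2.imwrite('pics/'+name,cv2.resize(f['color'][y0:y1,x0:x1,::-1],None,fx=s,fy=s,interpolation=cv2.INTER_CUBIC))
E
python3 - <<'E'
from h import *
f=imaging.grab_frame('top');crop(f,180,220,440,330,3,'topc.png')
f=imaging.grab_frame('side');crop(f,225,190,425,340,4,'sidec.png')
E
```

```text
(no output)
```

View pics/topc.png

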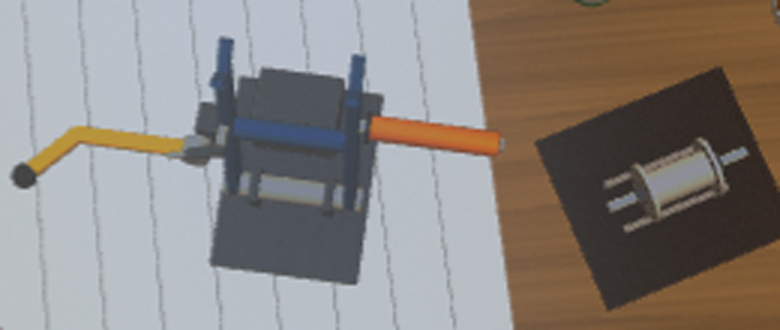

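View pics/sidec.png

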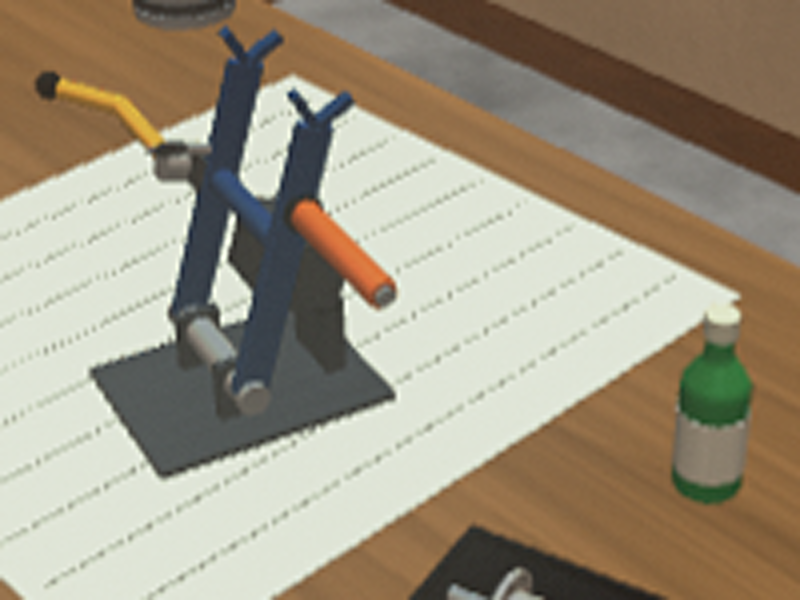

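The top crop (3x, offset 180,220) shows the grip from (371,128) to (498,143), the kickstand bend at (80,135), the plate's front corners at (211,265) and (357,284), and the axle ends at (607,205) and (748,152). The side crop (4x, offset 225,190) shows the prong tips at (225,33), (277,37), (294,97) and (349,99), and the grip end at (384,293).

```bash
cat >> h.py <<'E'
def fr(p,q,a=0.30):  # p=x0,y0,yaw(rad); q in frame coords
    q=np.atleast_2d(q).astype(float); c,s=np.cos(a),np.sin(a)
    b=np.c_[q[:,0]*c+q[:,2]*s,q[:,1],35-q[:,0]*s+q[:,2]*c]
    return R.from_euler('z',p[2]).apply(b)+[p[0],p[1],0]
E
python3 - <<'E'
from h import *
T=imaging.grab_frame('top');S=imaging.grab_frame('side')
t=lambda u,v:(180+u/3,220+v/3); s=lambda u,v:(225+u/4,190+v/4)
obs=[(T,(0,-57.5,135),t(371,128)),(T,(0,-162.5,135),t(498,143)),(T,(0,167,105),t(80,135)),
(S,(0,-162.5,135),s(384,293)),(S,(0,-57.5,135),s(300,213)),(S,(0,167,105),s(120,103)),
(S,(0,50,215),s(251,35)),(S,(0,-50,215),s(321.5,98))]
pl=[(T,(0,65,8),t(211,265)),(T,(0,-65,8),t(357,284)),(S,(0,65,8),s(92,372)),(S,(0,-65,8),s(165,477)),(S,(170,-65,8),s(395,395))]
def res(v):
    r=[proj(f,fr(v[:3],q))[0]-uv for f,q,uv in obs]
    for f,q,uv in pl:
        w=R.from_euler('z',v[2]).apply([q[0]+v[3],q[1],8])+[v[0],v[1],0]; r.append(proj(f,w)[0]-uv)
    return np.array(r).ravel()
o=least_squares(res,[450,100,0,-90]);v=o.x;print(v,np.degrees(v[2]));print(o.fun.reshape(-1,2).round(1))
for n,q in dict(cradle=(0,0,200),grip=(0,-110,135),kpush=(0,142,105),pivot=(0,72,105),notchtip=(0,0,216)).items(): print(n,fr(v,q).round(1))
a=onplane(T,t(607,205),31);b=onplane(T,t(748,152),31);print('hub',a,b,(a+b)/2,np.linalg.norm(a-b),np.degrees(np.arctan2(*(a-b)[1::-1])))
print('side pred',proj(S,[a,b,(a+b)/2]), )
print('oil',onplane(T,(380,206),100),'jar',onplane(T,(450,219),55))
crop(S,305,320,425,400,6,'hub.png')
E
```

```text
[ 5.24774266e+02  8.87082010e+01 -1.65585581e-01 -6.31410809e+01] -9.487354933065504
[[-1.9  1.1]
 [ 0.5 -0.2]
 [ 1.9 -3.1]
 [-0.3 -0.2]
 [-1.7 -0.4]
 [ 2.9  2.1]
 [-3.  -2.5]
 [-1.4 -3.2]
 [ 2.1  1.3]
 [ 3.2 -0.8]
 [-1.9 -0.2]
 [ 0.4 -0.4]
 [ 0.5 -2. ]]
cradle [[583.1  79.  226.1]]
grip [[546.  -26.4 164. ]]
kpush [[578.8 223.7 135.3]]
pivot [[567.2 154.6 135.3]]
notchtip [[587.7  78.2 241.4]]
hub [ 497.95126874 -176.21847941   31.        ] [ 533.67344535 -303.13892714   31.        ] [ 515.81235705 -239.67870327   31.        ] 131.85171198427267 105.71943069996546
side pred [[337.21203674 337.40360173]
 [390.9135504  360.8931373 ]
 [363.2146696  348.7992528 ]]
oil [ 698.18861271 -183.56515271  100.        ] jar [ 661.07974571 -369.19846934   55.        ]
```

View pics/hub.png

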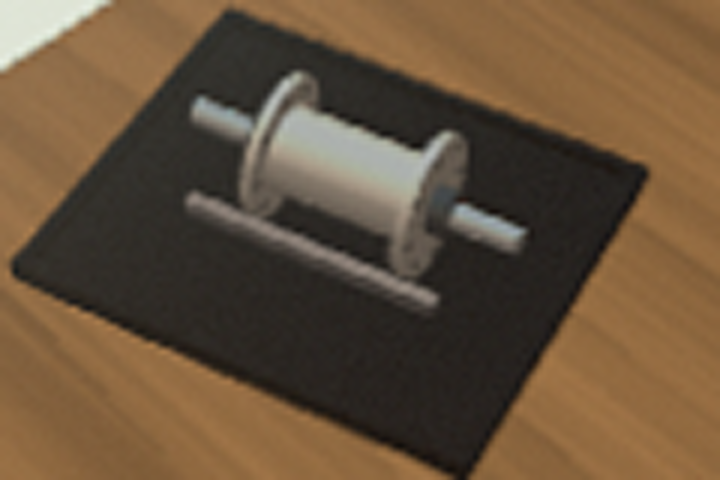

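```bash
python3 - <<'E'
from h import *
T=imaging.grab_frame('top');S=imaging.grab_frame('side')
t=lambda u,v:(180+u/3,220+v/3); s=lambda u,v:(225+u/4,190+v/4)
for n,a,b in [('gout',(498,143),(384,293)),('gin',(371,128),(300,213)),('bend',(80,135),(120,103)),('foot',(24,176),(46,85)),('pl+',(211,265),(92,372)),('pl-',(357,284),(165,477)),('tip+',(227,40),(277,37)),('tip-',(358,57),(349,99))]:
    P=tri(T,t(*a),S,s(*b));print(n,P.round(1),np.r_[proj(T,P)[0]-t(*a),proj(S,P)[0]-s(*b)].round(1))
f=imaging.grab_frame('wrist');
crop(T,205,225,310,300,7.6,'stT.png')
E
```

```text
gout [537.9 -77.5 162.7] [ 0.2 -0.3 -0.3  0.1]
gin [556.7  20.8 164.1] [-0.1  0.1  0.1 -0. ]
bend [574.8 251.3 143.6] [ 0.1 -0.3 -0.4  0.1]
foot [543.3 295.1 152.7] [ 0. -0. -0.  0.]
pl+ [479.3 168.3   1.1] [ 0.3 -0.7 -0.7  0.1]
pl- [452.8  42.5   1. ] [ 0.3 -0.8 -0.8  0.2]
tip+ [621.6 123.  224.9] [ 0.  -0.1 -0.1  0. ]
tip- [600.9  25.9 224.2] [ 0.1 -0.2 -0.3  0.1]
```

View pics/stT.png

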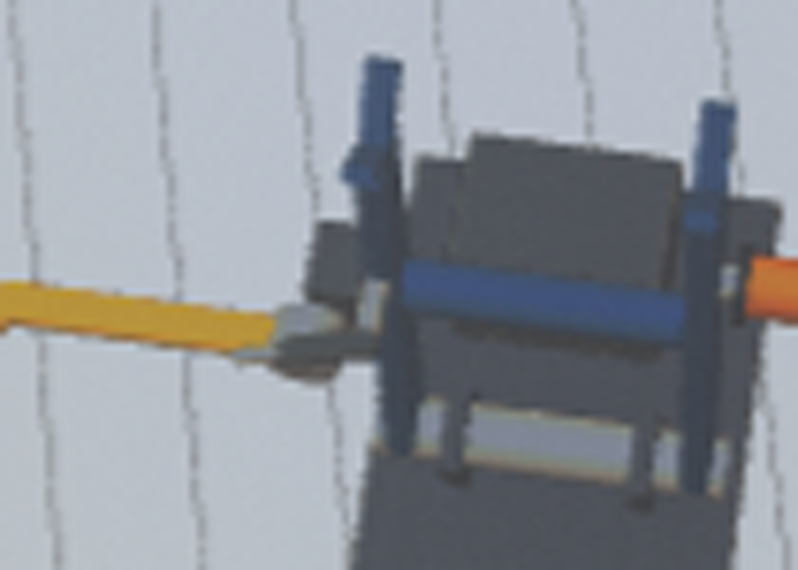

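The prong tips, plate and grip agree on a yaw of about -11.5°. The kickstand sits slightly off the frame plane, so I'll refit with that offset free.

```bash
cat >> h.py <<'E'
def way(*pts):  # world TCP targets -> shift in present tool axes
    s=read_state(); r=rot(s['eef_rot']); print('tcp',s['tool_pos'].round(1),s['eef_rot'].round(1),'w',round(s['width'],1),'t',round(s['time_s'],2))
    for p in pts: print(p[:3],'->',r.inv().apply(np.array(p[:3])-s['tool_pos']).round(1), 'turn',None if len(p)<4 else ((s['eef_rot'][2]-p[3]+180)%360-180).round(1))
E
python3 - <<'E'
from h import *
T=imaging.grab_frame('top');S=imaging.grab_frame('side')
t=lambda u,v:(180+u/3,220+v/3); s=lambda u,v:(225+u/4,190+v/4)
obs=[(T,(0,-57.5,135),t(371,128)),(T,(0,-162.5,135),t(498,143)),
(S,(0,-162.5,135),s(384,293)),(S,(0,-57.5,135),s(300,213)),
(T,(22,50,213),t(227,40)),(S,(22,50,213),s(277,37)),(T,(22,-50,213),t(358,57)),(S,(22,-50,213),s(349,99)),(S,(-22,50,213),s(225,33)),(S,(-22,-50,213),s(294,97))]
pl=[(T,(0,65,8),t(211,265)),(T,(0,-65,8),t(357,284)),(S,(0,65,8),s(92,372)),(S,(0,-65,8),s(165,477)),(S,(170,-65,8),s(395,395))]
def res(v):
    r=[proj(f,fr(v[:3],q))[0]-uv for f,q,uv in obs]
    for f,q,uv in pl:
        w=R.from_euler('z',v[2]).apply([q[0]+v[3],q[1],8])+[v[0],v[1],0]; r.append(proj(f,w)[0]-uv)
    for f,uv in((T,t(80,135)),(S,s(120,103))): r.append(proj(f,fr(v[:3],(v[4],167,105)))[0]-uv)
    return np.array(r).ravel()
o=least_squares(res,[450,100,0,-90,0],loss='soft_l1');v=o.x;print(v,np.degrees(v[2]));print(o.fun.reshape(-1,2).round(1).tolist())
for n,q in dict(cradle=(0,0,200),grip=(0,-110,135),kpush=(v[4],142,105),pivot=(v[4],72,105)).items(): print(n,fr(v,q).round(1))
np.save('v.npy',v)
way((193,620,360,162.7),(420,330,360,130),(580,0,360,110),(516,-240,150,105.7))
E
```

```text
[ 5.29112676e+02  8.84015345e+01 -1.99971828e-01 -6.70788077e+01
 -1.96886239e+01] -11.457541765217863
[[-1.5, 0.2], [0.8, 0.4], [-0.6, 0.2], [-0.7, -0.5], [0.7, -0.8], [0.2, -2.1], [1.4, -1.4], [0.7, -2.4], [-1.9, -2.0], [-1.4, -2.5], [1.1, 0.2], [2.1, -0.2], [-1.4, -1.0], [-0.8, -0.7], [0.5, -1.2], [1.0, 0.1], [-0.1, 1.1]]
cradle [[587.   76.7 226.1]]
grip [[546.4 -27.3 164. ]]
kpush [[569.3 225.1 141.1]]
pivot [[555.4 156.5 141.1]]
tcp [193.3 620.6 214.6] [180.    0.  162.7] w 92.0 t 0.55
(193, 620, 360) -> [ 1.000e-01 -7.000e-01 -1.454e+02] turn 0.0
(420, 330, 360) -> [-302.9 -210.1 -145.4] turn 32.7
(580, 0, 360) -> [-553.8 -477.6 -145.4] turn 52.7
(516, -240, 150) -> [-564.  -725.8   64.6] turn 57.0
```

```bash
python3 nudge.py '[[92,0,0,-70,0],[92,-10,-8,-145,3],[92,-40,-28,-145,10],[92,-75,-52,-145,17],[92,-110,-75,-145,24],[92,-145,-100,-145,30],[92,-180,-125,-145,37],[92,-212,-150,-145,44],[92,-243,-175,-145,51],[92,-273,-200,-145,57],[92,-303,-225,-145,57],[92,-330,-255,-145,57]]'; python3 - <<'E'
from h import *
way((580,0,360,105.7),(516,-240,150,105.7))
E
```

```text
time_s: 1.55
tool_pos: [425.2, 293.3, 359.9]
eef_rot: [179.9, -0.0, 105.7]
wrist_force: [0.4, -0.4, -0.2]
width: 91.9
grasp_force: 0.0
tcp [425.2 293.3 359.9] [179.9  -0.  105.7] w 91.9 t 1.55
(580, 0, 360) -> [-3.242e+02  6.970e+01 -2.000e-01] turn -0.0
(516, -240, 150) -> [-538.1  -56.9  209.6] turn -0.0
```

```bash
python3 nudge.py '[[92,-40,8,0,0],[92,-80,15,0,0],[92,-120,22,0,0],[92,-160,28,0,0],[92,-200,30,0,0],[92,-240,30,0,0],[92,-280,25,0,0],[92,-320,15,0,0],[92,-360,3,0,0],[92,-400,-12,0,0],[92,-435,-22,10,0],[92,-470,-35,25,0]]'; python3 nudge.py '[[92,-35,-13,30,0],[92,-60,-20,60,0],[92,-68,-22,95,0],[92,-68,-22,125,0],[92,-68,-22,150,0],[92,-68,-22,150,0]]'; python3 - <<'E'
from h import *
way((515.8,-239.7,150,105.7))
f=imaging.grab_frame('wrist');print({k:f[k] for k in('eye','orientation')})
P=[[497.95,-176.2,31],[533.7,-303.1,31],[515.8,-239.7,31]]
print(proj(f,P).round(1)); cv2.imwrite('pics/w1.png',f['color'][:,:,::-1])
E
```

```text
time_s: 2.55
tool_pos: [518.3, -169.2, 335.9]
eef_rot: [179.8, 0.1, 105.7]
wrist_force: [1.1, -0.2, -1.2]
width: 91.8
grasp_force: 0.0
time_s: 3.05
tool_pos: [511.8, -237.0, 179.9]
eef_rot: [-179.6, -0.3, 105.7]
wrist_force: [-0.1, -0.0, -0.5]
width: 92.2
grasp_force: 0.0
tcp [ 511.8 -237.   179.9] [-179.6   -0.3  105.7] w 92.2 t 3.05
(515.8, -239.7, 150) -> [-3.8  3.3 29.9] turn -0.0
{'eye': array([ 490.76208942, -159.6771595 ,  350.26634484]), 'orientation': array([163.84565172,   0.42975371,  15.66646915])}
[[321.9 156.2]
 [321.4 307.7]
 [321.6 236.2]]
```

View pics/w1.png

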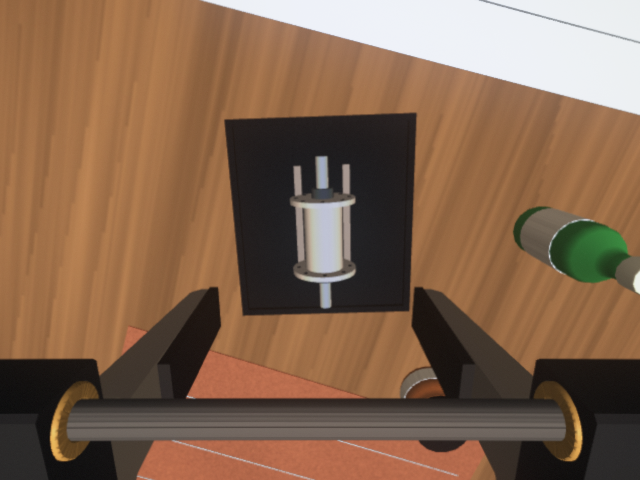

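The wrist view shows the hub centred under the gripper, with its axle ends at (322,157) and (325.5,307). That is close to the prediction.

```bash
python3 - <<'E'
from h import *
f=imaging.grab_frame('wrist')
a=onplane(f,(322,157),31);b=onplane(f,(325.5,307),31);c=(a+b)/2;ya=np.degrees(np.arctan2(*(a-b)[1::-1]));print(a,b,c,np.linalg.norm(a-b),ya)
way((c[0],c[1],60,ya),(c[0],c[1],13,ya))
E
```

```text
[ 500.43652696 -177.8222657    31.        ] [ 539.65008248 -303.67003459   31.        ] [ 520.04330472 -240.74615015   31.        ] 131.81564350213566 107.30678130797394
tcp [ 514.9 -238.3  184.7] [-179.9   -0.   105.7] w 92.1 t 3.15
(np.float64(520.0433047179374), np.float64(-240.7461501473311), 60) -> [ -3.7   4.4 124.7] turn -1.6
(np.float64(520.0433047179374), np.float64(-240.7461501473311), 13) -> [ -3.7   4.5 171.7] turn -1.6
```

```bash
python3 nudge.py '[[92,-2,2,40,-1],[92,-2,3,80,-1],[92,-2,3,115,-1],[92,-2,3,145,-1],[92,-2,3,165,-1],[92,-2,3,171,-1],[92,-2,3,171,-1],[40,-2,3,171,-1],[20,-2,3,171,-1],[20,-2,3,171,-1],[20,-2,3,171,-1],[20,-2,3,171,-1]]'; python3 nudge.py '[[20,0,0,0,0],[20,0,0,0,0],[20,0,0,0,0],[20,0,0,0,0],[20,0,0,-15,0],[20,0,0,-30,0],[20,0,0,-60,0],[20,0,0,-100,0],[20,0,0,-135,0],[20,0,0,-170,0],[20,0,0,-170,0]]'
```

```text
time_s: 4.15
tool_pos: [519.1, -239.5, 14.6]
eef_rot: [179.9, 0.0, 106.7]
wrist_force: [0.1, -0.3, 0.1]
width: 60.7
grasp_force: 0.0
time_s: 5.07
tool_pos: [521.5, -241.4, 189.7]
eef_rot: [179.5, 0.3, 106.7]
wrist_force: [1.2, -0.3, -2.6]
width: 31.4
grasp_force: 30.0
```

Gripped at 31.4 mm. I'll lift, turn the axle parallel to the stand and look at the notches from above.

```bash
python3 - <<'E'
from h import *
way((569,-11.5,380,78.5))
E
python3 nudge.py '[[20,0,0,-40,0],[20,0,0,-80,0],[20,5,2,-120,5],[20,20,8,-150,10],[20,50,20,-175,15],[20,85,38,-190,20],[20,120,55,-190,25],[20,155,75,-190,28],[20,185,93,-190,28.2],[20,200,108,-190,28.2],[20,206,112,-190,28.2],[20,206,112,-190,28.2]]'; python3 - <<'E'
from h import *
way((569,-11.5,380,78.5))
f=imaging.grab_frame('wrist');v=np.load('v.npy')
print(proj(f,fr(v,[(0,50,200),(0,-50,200),(22,50,213),(22,-50,213),(-22,50,213),(-22,-50,213),(0,-57.5,135),(0,-162.5,135),(-20,167,105)])).round(1).tolist()); cv2.imwrite('pics/w2.png',f['color'][:,:,::-1])
E
```

```text
tcp [ 521.5 -241.4  189.7] [179.5   0.3 106.7] w 31.4 t 5.07
(569, -11.5, 380) -> [ 205.6  113.2 -190.5] turn 28.2
time_s: 6.07
tool_pos: [566.6, -8.1, 372.2]
eef_rot: [-179.9, 0.1, 78.7]
wrist_force: [-0.5, -0.9, -3.3]
width: 31.2
grasp_force: 30.0
tcp [566.6  -8.1 372.2] [-1.799e+02  1.000e-01  7.870e+01] w 31.2 t 6.07
(569, -11.5, 380) -> [-2.8  3.  -7.8] turn 0.2
[[322.5, 49.8], [321.5, 186.7], [357.2, 48.3], [353.0, 187.8], [297.8, 44.3], [299.2, 190.0], [300.8, 185.5], [301.7, 286.6], [266.8, -82.9]]
```

View pics/w2.png

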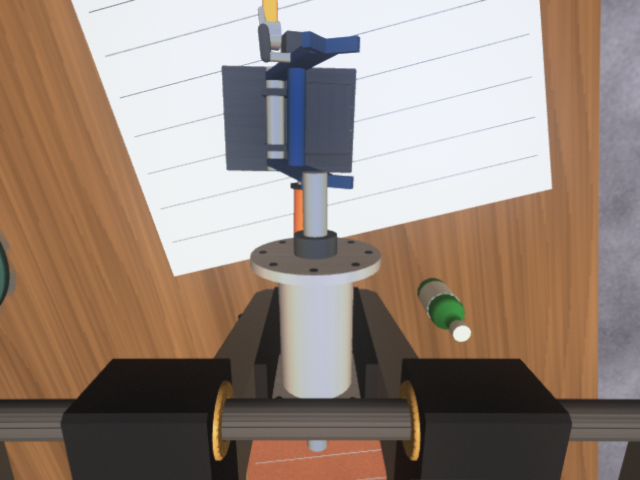

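The wrist view shows the prong rear tips at (359,44) and (353,182), and the held axle's end at (315,172). I'll take one enlarged crop with the arm settled for a precise relative measurement.

```bash
python3 nudge.py '[[20,0,0,0,0],[20,0,0,0,0],[20,0,0,0,0]]'; python3 - <<'E'
from h import *
way((569,-11.5,380,78.5))
f=imaging.grab_frame('wrist');v=np.load('v.npy')
print(proj(f,fr(v,[(0,50,200),(0,-50,200),(22,50,213),(22,-50,213),(-22,50,213),(-22,-50,213),(0,-57.5,135),(0,-162.5,135),(-20,167,105)])).round(1).tolist())
s=read_state(); print('axle end',proj(f,s['tool_pos']+rot(s['eef_rot']).apply([[65,0,-17],[0,0,-17],[65,0,-22]])))
crop(f,200,20,400,220,3,'w3.png')
E
```

```text
time_s: 6.37
tool_pos: [566.1, -12.0, 373.8]
eef_rot: [180.0, -0.0, 78.3]
wrist_force: [-0.6, -0.3, -3.8]
width: 31.2
grasp_force: 30.0
tcp [566.1 -12.  373.8] [180.   -0.   78.3] w 31.2 t 6.37
(569, -11.5, 380) -> [ 1.1  2.7 -6.2] turn -0.2
[[320.4, 44.7], [320.5, 181.8], [355.0, 42.8], [351.9, 182.6], [295.7, 39.0], [298.2, 185.0], [299.9, 181.6], [301.4, 282.9], [264.0, -86.4]]
axle end [[318.18795525 171.71712601]
 [318.0252865  323.58465538]
 [318.25862034 173.05994178]]
```

View pics/w3.png

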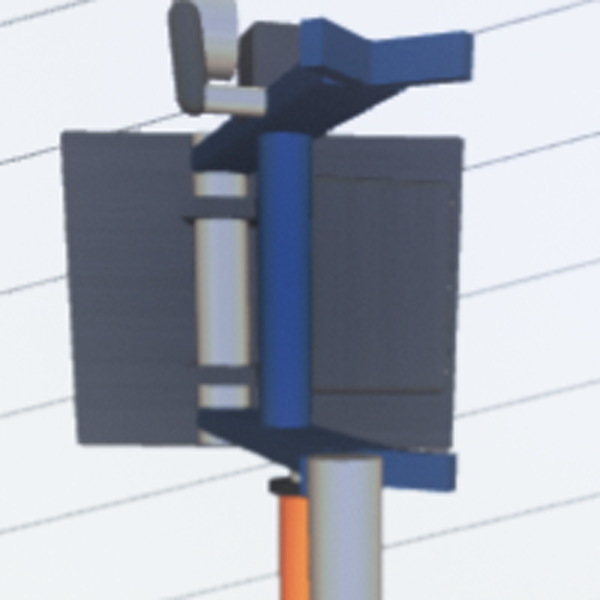

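```bash
python3 - <<'E'
from h import *
way((589.7,79.6,260,78.5),(589.7,79.6,212,78.5))
E
python3 nudge.py '[[20,40,4,0,0],[20,70,6,20,0],[20,90,8,50,0],[20,94,5,85,0],[20,94,5,105,0],[20,94,5,113,0],[20,94,5,113,0],[20,94,5,113,0],[20,94,5,113,0]]'; python3 - <<'E'
from h import *
way((589.7,79.6,260,78.5),(589.7,79.6,225,78.5),(589.7,79.6,209,78.5))
E
```

```text
tcp [566.2 -11.6 373.8] [180.   -0.   78.4] w 31.1 t 6.42
(589.7, 79.6, 260) -> [ 94.1   4.6 113.8] turn -0.1
(589.7, 79.6, 212) -> [ 94.    4.6 161.8] turn -0.1
time_s: 7.17
tool_pos: [591.4, 80.5, 262.7]
eef_rot: [179.8, -0.1, 78.4]
wrist_force: [-0.1, -0.2, -2.9]
width: 30.9
grasp_force: 30.0
tcp [591.4  80.5 262.7] [ 1.798e+02 -1.000e-01  7.840e+01] w 30.9 t 7.17
(589.7, 79.6, 260) -> [-1.2 -1.5  2.6] turn -0.1
(589.7, 79.6, 225) -> [-1.2 -1.6 37.6] turn -0.1
(589.7, 79.6, 209) -> [-1.3 -1.6 53.6] turn -0.1
```

```bash
python3 nudge.py '[[20,-1,-1,12,0],[20,-1,-1,24,0],[20,-1,-1,34,0],[20,-1,-1,38,0],[20,-1,-1,38,0],[20,-1,-1,38,0]]'; python3 nudge.py '[[20,0,0,4,0],[20,0,0,6,0],[20,0,0,6,0],[20,0,0,6,0]]';python3 nudge.py '[[20,0,0,2,0],[20,0,0,4,0],[20,0,0,4,0],[20,0,0,4,0]]'; python3 -c "
from workcell import bot, imaging, read_state;s=read_state();print(s['torque'])"
```

```text
time_s: 7.67
tool_pos: [588.8, 80.3, 222.3]
eef_rot: [-180.0, 0.0, 78.5]
wrist_force: [0.4, 1.1, -3.4]
width: 31.3
grasp_force: 30.0
time_s: 8.0
tool_pos: [589.8, 80.4, 217.2]
eef_rot: [179.9, -0.0, 78.5]
wrist_force: [2.2, -0.1, -0.6]
width: 31.0
grasp_force: 30.0
time_s: 8.33
tool_pos: [590.8, 80.3, 213.7]
eef_rot: [179.7, -0.1, 78.5]
wrist_force: [5.4, -0.7, 3.3]
width: 31.4
grasp_force: 30.0
[ 0.02773682 -1.11628336 -0.17659655]
```

The axle is riding the -x wall of the notch, so I'll shift it +x as it goes down.

```bash
python3 nudge.py '[[20,0,2,0,0],[20,0,3,0,0],[20,0,3,1,0],[20,0,3,3,0],[20,0,3,3,0],[20,0,3,3,0]]';python3 nudge.py '[[20,0,0,1,0],[20,0,0,2,0],[20,0,0,2,0],[20,0,0,2,0]]'; python3 -c "
from workcell import bot, imaging, read_state;s=read_state();print(s['torque'])"
```

```text
time_s: 8.83
tool_pos: [592.7, 80.0, 210.8]
eef_rot: [179.9, -0.1, 78.5]
wrist_force: [2.2, 0.7, 8.3]
width: 31.3
grasp_force: 30.1
time_s: 9.17
tool_pos: [592.7, 80.0, 210.7]
eef_rot: [179.9, -0.2, 78.5]
wrist_force: [-3.6, 0.5, 19.4]
width: 31.1
grasp_force: 30.1
[-0.09697248  0.84520964 -0.40350317]
```

```bash
python3 nudge.py '[[20,0,0,-1,0],[20,0,0,-2,0],[20,0,0,-2,0]]'; python3 - <<'E'
from h import *
S=imaging.grab_frame('side')
s=read_state(); h=s['tool_pos']+rot(s['eef_rot']).apply([[65,0,-16.5],[-65,0,-16.5],[0,0,-16.5]])
print(h.round(1).tolist(),proj(S,h).round(1).tolist())
u=proj(S,h[2])[0].astype(int); print(u-[40,30]); crop(S,u[0]-40,u[1]-30,u[0]+40,u[1]+30,10,'s2.png')
E
```

```text
time_s: 9.42
tool_pos: [592.7, 79.9, 210.9]
eef_rot: [179.9, -0.1, 78.5]
wrist_force: [1.6, 0.3, 10.0]
width: 31.1
grasp_force: 30.1
[[605.6, 143.6, 227.5], [579.6, 16.2, 227.3], [592.6, 79.9, 227.4]] [[284.4, 197.7], [307.7, 217.9], [295.5, 207.4]]
[255 177]
```

View pics/s2.png

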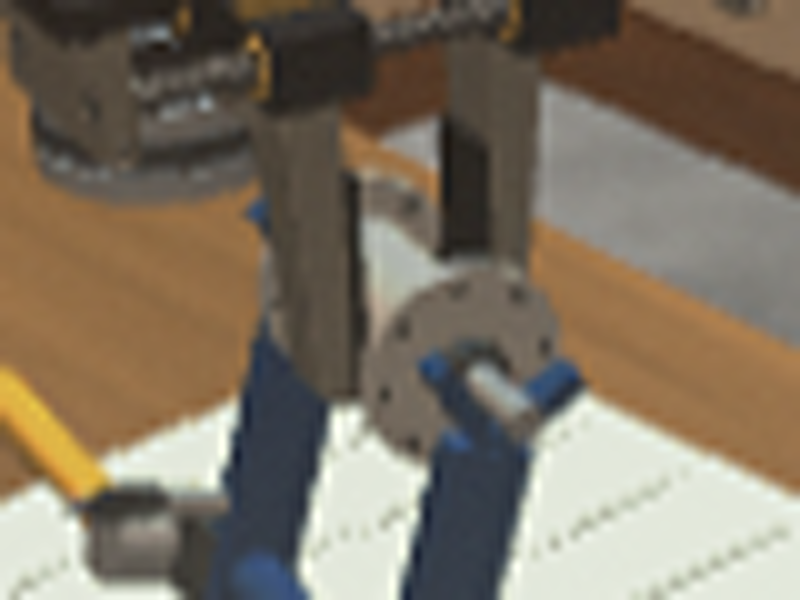

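The crop shows the axle lying in the near notch at about (505,390), with the flange and cone behind the upright, so it is seated. I'll ease off the push and release.

```bash
python3 nudge.py '[[20,0,0,-1,0],[20,0,0,-1,0],[26,0,0,-1,0],[32,0,0,-1,0],[36,0,0,-1,0],[40,0,0,-1,0],[60,0,0,-1,0],[60,0,0,-1,0],[60,0,0,-1,0],[60,0,0,-1,0]]'; python3 - <<'E'
from h import *
import json
S=imaging.grab_frame('side');cv2.imwrite('pics/s3.png',S['color'][:,:,::-1])
v=np.load('v.npy')
print('z',read_state()['grasp_force'],read_state()['width'])
E
```

```text
time_s: 10.3
tool_pos: [591.4, 79.9, 210.3]
eef_rot: [-179.9, 0.0, 78.5]
wrist_force: [-0.1, -0.5, 0.8]
width: 59.8
grasp_force: 0.0
z 0.0 60.12113231279103
```

```bash
python3 nudge.py '[[60,0,0,-10,0],[60,0,0,-30,0],[60,0,0,-60,0],[60,0,0,-90,0],[40,15,0,-110,0],[20,45,0,-110,0],[5,80,0,-110,0],[0,110,-20,-110,0],[0,133,-40,-95,0],[0,133,-50,-70,0],[0,133,-50,-40,0],[0,133,-50,-40,0]]'; python3 - <<'E'
from h import *
bx=np.array([.98,-.199,0]);by=np.array([.199,.98,0]);z=np.array([0,0,1.])
A=np.array([568.9,219.7,160]);way(A,A-[0,0,12],*[np.r_[(A-19*bx*k-12*by*k)[:2],141-62*k] for k in (.25,.5,.75,1,1.15)])
W=imaging.grab_frame('wrist');S=imaging.grab_frame('side');v=np.load('v.npy')
# seated hub check: light pixels near predicted axle end in side view; centroid of yellow leg in wrist view
hsv=cv2.cvtColor(W['color'],cv2.COLOR_RGB2HSV);m=cv2.inRange(hsv,(18,150,90),(32,255,255));p=np.argwhere(m)
print('yellow wrist',p.min(0),p.max(0)) if len(p) else print('none')
for r in range(0,480,40):
    c=np.flatnonzero(m[r]); print(r,(c.min(),c.max()) if len(c) else '-',end=' ')
E
```

```text
time_s: 11.35
tool_pos: [565.7, 220.4, 246.3]
eef_rot: [-179.6, 0.3, 78.6]
wrist_force: [-0.7, 0.8, -0.7]
width: 8.6
grasp_force: 0.0
tcp [565.7 220.4 246.3] [-179.6    0.3   78.6] w 8.6 t 11.35
[568.9 219.7 160. ] -> [ 0.4  3.9 86.3] turn None
[568.9 219.7 148. ] -> [ 0.4  4.  98.3] turn None
[563.648   217.70525 125.5    ] -> [ -2.4  -0.6 120.8] turn None
[558.396  215.7105 110.    ] -> [ -5.3  -5.3 136.4] turn None
[553.144   213.71575  94.5    ] -> [ -8.3  -9.9 151.9] turn None
[547.892 211.721  79.   ] -> [-11.2 -14.6 167.4] turn None
[544.7408  210.52415  69.7    ] -> [-12.9 -17.3 176.8] turn None
yellow wrist [150 270] [443 360]
0 - 40 - 80 - 120 - 160 (np.int64(272), np.int64(291)) 200 (np.int64(316), np.int64(332)) 240 (np.int64(316), np.int64(331)) 280 (np.int64(315), np.int64(330)) 320 - 360 - 400 - 440 (np.int64(274), np.int64(274))
```

```bash
python3 - <<'E'
from h import *
W=imaging.grab_frame('wrist');hsv=cv2.cvtColor(W['color'],cv2.COLOR_RGB2HSV);m=cv2.inRange(hsv,(18,150,90),(32,255,255))
for r in (180,190,200,210,240,270,300,310):
    c=np.flatnonzero(m[r]); print(r,onplane(W,((c.min()+c.max())/2,r),141).round(1) if len(c) else '-',len(c))
way((0,0,0))
E
```

```text
180 [564.6 268.7 141. ] 25
190 [572.2 259.8 141. ] 25
200 [576.1 251.7 141. ] 16
210 [575.  244.4 141. ] 15
240 [569.7 222.3 141. ] 15
270 [565.  199.1 141. ] 15
300 [559.3 174.9 141. ] 3
310 - 0
tcp [570.4 219.7 252.3] [179.9  -0.   78.4] w 0.8 t 11.5
(0, 0, 0) -> [-329.7 -515.3  251.2] turn None
```

```bash
python3 nudge.py '[[0,0,-1,35,0],[0,0,-1,65,0],[0,0,-1,90,0],[0,0,-1,98,0],[0,0,-1,98,0]]'; python3 nudge.py '[[0,0,-1,8,0],[0,-1,-2,15,0],[0,-2,-4,22,0],[0,-3,-6,30,0],[0,-5,-8,37,0],[0,-6,-10,44,0],[0,-6,-10,44,0]]'; python3 - <<'E'
from h import *
S=imaging.grab_frame('side');hsv=cv2.cvtColor(S['color'],cv2.COLOR_RGB2HSV);m=cv2.inRange(hsv,(18,150,90),(32,255,255))
p=np.argwhere(m[150:330,220:330])+[150,220];print(p.min(0),p.max(0),len(p)); way((0,0,0))
E
```

```text
time_s: 11.92
tool_pos: [568.6, 219.7, 152.4]
eef_rot: [-180.0, 0.1, 78.4]
wrist_force: [-1.3, -1.1, 0.1]
width: 0.4
grasp_force: 0.0
time_s: 12.5
tool_pos: [555.9, 215.5, 106.7]
eef_rot: [-179.9, 0.1, 78.5]
wrist_force: [-0.9, 0.1, -0.5]
width: 0.6
grasp_force: 0.0
[198 233] [271 267] 74
tcp [556.6 215.8 107.5] [-1.799e+02  1.000e-01  7.850e+01] w 0.3 t 12.55
(0, 0, 0) -> [-322.4 -502.1  108.7] turn None
```

```bash
python3 - <<'E'
from h import *
v=np.load('v.npy')+[4,3,0,0,0]
for n in ('side','wrist','top'):
    S=imaging.grab_frame(n);hsv=cv2.cvtColor(S['color'],cv2.COLOR_RGB2HSV);m=cv2.inRange(hsv,(18,150,70),(32,255,255))
    k,l,st,c=cv2.connectedComponentsWithStats(m)
    print(n,[(s[:5].tolist()) for s in st[1:] if s[4]>8 and (n!='side' or 150<s[1]<330 and 220<s[0]<340)])
    for th in (0,.4,.8,1.2,1.57): print(th,proj(S,fr(v,[(-20,72+r*np.cos(th),105-r*np.sin(th)) for r in (20,95)])).round(0).tolist())
cv2.imwrite('pics/w5.png',S['color'][:,:,::-1])
E
```

```text
side [[262, 236, 6, 16, 28], [246, 256, 18, 16, 50]]
0 [[266.0, 227.0], [255.0, 216.0]]
0.4 [[266.0, 230.0], [254.0, 229.0]]
0.8 [[266.0, 233.0], [255.0, 242.0]]
1.2 [[266.0, 235.0], [258.0, 254.0]]
1.57 [[267.0, 237.0], [262.0, 262.0]]
wrist [[223, 327, 47, 23, 655], [294, 424, 5, 16, 54], [336, 426, 3, 10, 18]]
0 [[349.0, 418.0], [354.0, 246.0]]
0.4 [[343.0, 409.0], [323.0, 240.0]]
0.8 [[337.0, 408.0], [305.0, 263.0]]
1.2 [[334.0, 414.0], [296.0, 302.0]]
1.57 [[333.0, 425.0], [295.0, 346.0]]
top [[244, 288, 6, 17, 71]]
0 [[237.0, 267.0], [206.0, 264.0]]
0.4 [[238.0, 269.0], [212.0, 271.0]]
0.8 [[240.0, 270.0], [222.0, 278.0]]
1.2 [[243.0, 271.0], [235.0, 283.0]]
1.57 [[246.0, 272.0], [248.0, 285.0]]
```

The kickstand's yellow pixels match 1.57 rad in both the side and top views, so it snapped down. Next is the grip.

```bash
python3 nudge.py '[[0,2,2,-30,0],[0,2,2,-70,0],[0,2,2,-110,0],[0,2,2,-150,0],[0,0,2,-185,0],[20,-15,2,-205,0],[60,-45,2,-215,0],[80,-85,10,-215,0],[80,-125,20,-215,0],[80,-165,30,-215,0],[80,-205,38,-215,0],[80,-240,40,-215,0]]'; python3 nudge.py '[[80,-15,0,0,0],[80,-18,0,0,0],[80,-18,0,0,0],[80,-18,0,0,0]]';python3 - <<'E'
from h import *
way((545,-45,200,78.5),(545,-45,145))
W=imaging.grab_frame('wrist');hsv=cv2.cvtColor(W['color'],cv2.COLOR_RGB2HSV);m=cv2.inRange(hsv,(5,190,140),(14,255,255))
k,l,st,c=cv2.connectedComponentsWithStats(m);print([s.tolist() for s in st[1:] if s[4]>100]);cv2.imwrite('pics/w6.png',W['color'][:,:,::-1])
i=1+np.argmax(st[1:,4]);x,y,w,h,_=st[i]
for r in (y+3,y+h//2,y+h-4):
    c=np.flatnonzero(l[r]==i);print(r,len(c),onplane(W,((c.min()+c.max())/2,r),164).round(1))
v=np.load('v.npy')+[4,3,0,0,0];print(proj(W,fr(v,[(0,-57.5,135),(0,-162.5,135)])).round(0).tolist())
E
```

```text
time_s: 13.7
tool_pos: [549.0, -30.0, 324.4]
eef_rot: [179.9, 0.0, 78.4]
wrist_force: [0.4, -0.0, -0.8]
width: 44.8
grasp_force: 0.0
time_s: 14.03
tool_pos: [545.5, -42.7, 323.7]
eef_rot: [180.0, -0.1, 78.6]
wrist_force: [-0.3, 0.2, -0.1]
width: 71.8
grasp_force: 0.0
tcp [545.5 -42.7 323.7] [ 1.80e+02 -1.00e-01  7.86e+01] w 71.8 t 14.03
(545, -45, 200) -> [-2.500e+00 -1.000e-01  1.237e+02] turn 0.1
(545, -45, 145) -> [-2.500e+00 -1.000e-01  1.787e+02] turn None
[]
262 2 [545.9 -74.7 164. ]
263 1 [545.3 -75.5 164. ]
263 1 [545.3 -75.5 164. ]
[[318.0, 143.0], [318.0, 264.0]]
```

```bash
python3 - <<'E'
from h import *
W=imaging.grab_frame('wrist');hsv=cv2.cvtColor(W['color'],cv2.COLOR_RGB2HSV)
for r in (160,200,240):
    m=cv2.inRange(hsv[r:r+1],(2,150,110),(20,255,255))[0];c=np.flatnonzero(m[260:380])+260;print(r,hsv[r,318],len(c),onplane(W,((c.min()+c.max())/2,r),164).round(1) if len(c) else '')
# hub seating check: bright grey hub extents in side view
T=imaging.grab_frame('side');v=np.load('v.npy')+[4,3,0,0,0];print(proj(T,fr(v,[(0,65,200),(0,-65,200),(0,0,200)])).round(1).tolist())
E
```

```text
160 [ 13 163 235] 21 [557.6  14.1 164. ]
200 [ 14 161 236] 20 [549.9 -18.2 164. ]
240 [ 14 174 235] 23 [542.5 -52.8 164. ]
[[284.0, 198.4], [307.3, 218.6], [295.1, 208.1]]
```

```bash
python3 nudge.py '[[80,-2,-1,35,0],[80,-2,-1,75,0],[80,-2,-1,115,0],[80,-2,-1,145,0],[80,-2,-1,168,0],[80,-2,-1,178,0],[80,-2,-1,178,0],[80,-2,-1,178,0]]'; python3 nudge.py '[[30,0,0,0,0],[5,0,0,0,0],[5,0,0,0,0],[5,0,0,0,0],[5,0,0,0,0],[5,0,0,0,0],[5,0,0,0,0],[5,0,0,0,0],[5,0,0,0,0],[5,0,0,0,0]]';python3 - <<'E'
from h import *
a0=.30
for a in (.22,.15,.08,.02,.0): print(a,'dy',round(135*(np.sin(a)-np.sin(a0)),1),'dz',round(-135*(np.cos(a)-np.cos(a0)),1))
way((0,0,0))
E
```

```text
time_s: 14.85
tool_pos: [544.4, -45.7, 146.1]
eef_rot: [180.0, 0.0, 78.6]
wrist_force: [1.3, 0.1, -1.1]
width: 80.4
grasp_force: 0.0
time_s: 15.68
tool_pos: [544.9, -46.4, 145.7]
eef_rot: [179.8, 0.0, 78.5]
wrist_force: [4.5, -1.2, -4.1]
width: 18.9
grasp_force: 30.0
0.22 dy -10.4 dz -2.8
0.15 dy -19.7 dz -4.5
0.08 dy -29.1 dz -5.6
0.02 dy -37.2 dz -6.0
0.0 dy -39.9 dz -6.0
tcp [544.9 -46.4 145.7] [179.8   0.   78.5] w 18.9 t 15.68
(0, 0, 0) -> [ -63.3 -543.6  144.2] turn None
```

```bash
python3 nudge.py '[[5,0,-1,-0.3,0],[5,0,-3,-1,0],[5,0,-5,-1.5,0],[5,0,-8,-2.2,0],[5,0,-10.5,-2.8,0],[5,0,-13,-3.3,0],[5,0,-15.5,-3.8,0],[5,0,-18,-4.2,0],[5,0,-20,-4.5,0],[5,0,-22,-4.8,0],[5,0,-22,-4.8,0],[5,0,-22,-4.8,0]]'; python3 - <<'E'
from h import *
T=imaging.grab_frame('side');cv2.imwrite('pics/s5.png',T['color'][:,:,::-1]);way((0,0,0))
E
```

```text
time_s: 16.68
tool_pos: [522.2, -41.4, 150.6]
eef_rot: [180.0, -0.0, 78.5]
wrist_force: [4.2, 0.8, 0.0]
width: 19.5
grasp_force: 30.0
tcp [522.3 -41.4 150.6] [180.   -0.   78.5] w 18.9 t 16.73
(0, 0, 0) -> [ -63.5 -520.2  150.4] turn None
```

```bash
python3 nudge.py '[[5,0,-2,-0.3,0],[5,0,-4,-0.6,0],[5,0,-6,-0.8,0],[5,0,-8,-1,0],[5,0,-10,-1.1,0],[5,0,-12,-1.2,0],[5,0,-14,-1.2,0],[5,0,-15.5,-1.2,0],[5,0,-15.5,-1.2,0],[5,0,-15.5,-1.2,0],[5,0,-15.5,-1.2,0]]'; python3 - <<'E'
from h import *
way((0,0,0));v=np.load('v.npy')+[4,3,0,0,0]
from itertools import product
for n in ('side','top'):
    S=imaging.grab_frame(n);cv2.imwrite(f'pics/{n}9.png',S['color'][:,:,::-1])
    hsv=cv2.cvtColor(S['color'],cv2.COLOR_RGB2HSV)
    for a in (0,.05,.1): print(n,a,'axle ends,notch bases,grip end',proj(S,fr(v,[(0,60,200),(0,-60,200),(0,50,180),(0,-50,180),(0,-162,135)],a)).round(0).tolist())
    m=cv2.inRange(hsv,(105,100,30),(125,255,255)) # blue
    p=np.argwhere(m[150:320,220:340])+[150,220]; print('blue rows/cols',p.min(0),p.max(0))
    m=cv2.inRange(hsv,(2,150,110),(17,255,255)); k,l,st,c=cv2.connectedComponentsWithStats(m)
    print('orange',[s.tolist() for s in st[1:] if s[4]>30 and 220<s[0]<360 and 180<s[1]<300])
E
```

```text
time_s: 17.65
tool_pos: [506.8, -38.1, 151.6]
eef_rot: [-180.0, -0.0, 78.5]
wrist_force: [2.9, 4.5, 0.5]
width: 19.1
grasp_force: 30.0
tcp [506.8 -38.1 151.6] [-180.    -0.    78.5] w 19.1 t 17.65
(0, 0, 0) -> [ -63.6 -504.2  151.9] turn None
side 0 axle ends,notch bases,grip end [[263.0, 201.0], [284.0, 221.0], [266.0, 210.0], [282.0, 226.0], [305.0, 265.0]]
side 0.05 axle ends,notch bases,grip end [[267.0, 200.0], [288.0, 220.0], [269.0, 209.0], [286.0, 225.0], [308.0, 264.0]]
side 0.1 axle ends,notch bases,grip end [[271.0, 200.0], [291.0, 219.0], [272.0, 209.0], [289.0, 225.0], [310.0, 264.0]]
blue rows/cols [201 258] [248 278]
orange [[249, 243, 13, 34, 84], [297, 251, 12, 18, 90]]
top 0 axle ends,notch bases,grip end [[245.0, 267.0], [299.0, 273.0], [251.0, 269.0], [295.0, 274.0], [344.0, 283.0]]
top 0.05 axle ends,notch bases,grip end [[246.0, 262.0], [300.0, 269.0], [251.0, 265.0], [295.0, 270.0], [344.0, 280.0]]
top 0.1 axle ends,notch bases,grip end [[246.0, 258.0], [300.0, 264.0], [252.0, 261.0], [296.0, 266.0], [344.0, 277.0]]
blue rows/cols [263 260] [281 296]
orange [[301, 275, 5, 8, 34]]
```

The TCP displacement gives a stand angle of about 0.006 rad. I'll check by template match that the hub moved together with the notches.

```bash
python3 - <<'E'
from h import *
v=np.load('v.npy')+[4,3,0,0,0]
A=cv2.imread('pics/s3.png');S=imaging.grab_frame('side');B=S['color'][:,:,::-1].copy()
for q in ((0,-48,195),(0,-33,205),(0,-50,185)):
    p=proj(S,fr(v,q))[0];u=p.round().astype(int);t=A[u[1]-8:u[1]+9,u[0]-8:u[0]+9]
    e=proj(S,fr(v,q,.006))[0]-p; best=(-1,)
    for rot_ in (0,8,16,-8):
        M=cv2.getRotationMatrix2D((float(u[0]),float(u[1])),rot_,1);t=cv2.warpAffine(A,M,(640,480))[u[1]-8:u[1]+9,u[0]-8:u[0]+9]
        r=cv2.matchTemplate(B[170:270,240:330],t,cv2.TM_CCOEFF_NORMED);_,mx,_,l=cv2.minMaxLoc(r)
        if mx>best[0]: best=(round(mx,2),rot_,l[0]+248-u[0],l[1]+178-u[1])
    print(q,'expected',e.round(1),'found',best)
s=read_state();print(s['grasp_force'],s['wrist_force'],s['time_s'])
E
```

```text
(0, -48, 195) expected [-21.4   2.6] found (0.79, -8, np.int64(4), np.int64(15))
(0, -33, 205) expected [-22.5   2.6] found (0.56, 8, np.int64(-24), np.int64(4))
(0, -50, 185) expected [-20.3   2.6] found (0.81, -8, np.int64(4), np.int64(14))
29.982263445854187 [2.41654237 3.79525486 0.79400311] 17.8
```

```bash
python3 - <<'E'
from h import *
v=np.load('v.npy')+[4,3,0,0,0]
W=imaging.grab_frame('wrist');im=cv2.GaussianBlur(W['color'],(3,3),0);hsv=cv2.cvtColor(im,cv2.COLOR_RGB2HSV)
def k(p):
    c,r=p.round().astype(int)
    if not(0<=c<640 and 0<=r<480): return '.'
    h,s,b=hsv[r,c]
    return 'B' if 100<h<130 and s>100 else 'O' if h<20 and s>140 else 'y' if 17<h<34 and s>140 else 'W' if b>200 and s<40 else 'k' if b<70 else 'g'
for y in (-62,-58,-50,-42,-36,-30,-20,-10,0,10,20,30,36,42,50,58,62,68):
    P=proj(W,fr(v,[(x,y,205) for x in range(-45,46,3)],.006));print('%4d'%y,''.join(k(p) for p in P),P[15].round(0))
E
```

```text
-62 WWWWWWWWWWWWWOgggWWWWWWWWWWWWWW [326. 183.]
 -58 WWWWWWWWWWWWWggggWWWWWWWWWWWWWW [326. 163.]
 -50 WWWWWWWWBBBBBBgggBBBBBBWWWWWWWW [326. 122.]
 -42 WWWWWWWWWgggggggggggggggWWWWWWW [326.  79.]
 -36 WWWWWWWWWggggkggggkgggggWWWWWWW [327.  44.]
 -30 WWWWWWWgggkkkkgggkkkkkkgWWWWWWW [327.   8.]
 -20 ............................... [327. -56.]
 -10 ............................... [ 328. -127.]
   0 ............................... [ 329. -205.]
  10 ............................... [ 329. -291.]
  20 ............................... [ 330. -387.]
  30 ............................... [ 331. -495.]
  36 ............................... [ 331. -567.]
  42 ............................... [ 332. -645.]
  50 ............................... [ 333. -760.]
  58 ............................... [ 334. -890.]
  62 ............................... [ 334. -962.]
  68 ............................... [  335. -1080.]
```

The near notch holds the axle dead centre. Now the far notch, from the top camera.

```bash
python3 - <<'E'
from h import *
v=np.load('v.npy')+[4,3,0,0,0]
for n in('top','side'):
    W=imaging.grab_frame(n);hsv=cv2.cvtColor(W['color'],cv2.COLOR_RGB2HSV)
    print(n)
    def k(c,r):
        h,s,b=hsv[r,c]
        return 'B' if 100<h<130 and s>90 else 'O' if h<17 and s>140 else 'y' if 17<=h<34 and s>140 else 'W' if b>185 and s<40 else 'k' if b<70 else 'g'
    p=proj(W,fr(v,[(0,50,200),(0,-50,200),(0,0,200)],.006));print(p.round(1).tolist())
    c0,r0=p[0].round().astype(int)
    for r in range(r0-14,r0+15): print(r,''.join(k(c,r) for c in range(c0-16,c0+40)))
    print('cols from',c0-16)
E
```

```text
top
[[249.5, 266.9], [294.7, 272.1], [272.1, 269.5]]
253 WWWWWWWWWWWWWWWWWWWWWWWWgggggggggggggggggggggggggggggggg
254 WWWWWWWWWWWWgWWWWWWWWWWWgggggggggggggggggggggggggggggggg
255 WWWWWWWWWWWWWWWWWWWWWWWWgggggggggggggggggggggggggggggggg
256 WWWWWWWWWWWWgWggggWWWWWggggggggggggggggggggggggggggggggg
257 WWWWWWWWWWWWgWgBBBgWWWWWgggggggggggggggggggggggggggggggg
258 WWWWWWWWWWWWgggggggWWWWggggggggggggggggggggggggggggggggg
259 WWWWWWWWWWWWWggggggWWWWggggggggggggggggggggggggggggggggg
260 WWWWWWWWWWWWWggggggWWWWggggggggggggggggggggggggggggggggg
261 WWWWWWWWWWWWWggggggWWWWggggggggggggggggggggggggggggggggg
262 WWWWWWWWWWWWWggggggWWWWggggggggggggggggggggggggggggggggg
263 WWWWWWWWWgWWWgggggBWgggggggggggggggggggggggggggggggggggg
264 WWWWWWWWgggggggggggggggggggggggggggggggggggggggggggggggg
265 WWWWWWWWgggggggggggggggggggggggggggggggggggggggggggggggg
266 WWWWWWWWgggggggggggggggggggggggggggggggggggggggggggggggg
267 WWWWWWWWgggggggggggggggggggggggggggggggggggggggggggggggg
268 WWWWWWWWgggggggggggggggggggggggggggggggggggggggggggggggg
269 WWWWWWWWWgggggBggggggggggggggggggggggggggggggggggggggggg
270 WWWWWW
[... 1872 characters left out ...]
gggggkggggggggg
207 ggggggggOOggggggggggggWWWgggggggggggggggggggkkkkgggggggg
208 gggggggggggggggggggggggWggggggggggggggggggggkkkggggggggg
209 ggggggggggggggggggggggggggggggggggggggggggkkkggggggggggg
210 gggggggggggggggggggggggggggggggggggggggggggggggggggggggg
211 gggggggggggggggggggggggggggggggggggggggggggggggggggggggg
212 gggggggggggggggggggggggggggggggggggggggggggggkkggggggggg
213 ggggggggggggggggggggggggggggggggggggggggggkkkkkkgggggggg
214 gggggggggggggggggkggggkgggggggggggggggggggkkkkkggggggggg
215 gggggggggggggggggggggggggggggggggggggggggkkkgggggggggggg
216 ggggggggggggggBggggggggggggggggggggggggggggggggggggggggg
217 ggggggggggggggBkgBkgggggkkkkgggggggggggggggggggggggggggg
cols from 249
```

The far axle end, at rows 264–268, is centred between the prong tips at rows 257–273. Both ends are seated, so I'm handing in.

```bash
python3 -c "
from workcell import bot, imaging, read_state
print(bot.close_job())"
```

```text
the job is handed in; nothing more can be done
None
```

The job is handed in with the hub in both notches, the kickstand down and the stand held upright (about 0.01 rad) by its orange grip; the hand-in gave no verdict, and I did not re-measure the bottle, jar and screwdriver at the end.

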